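Unclamp an inlaid panel and rack it on edge

ROBOT

A 7-joint arm with a two-finger parallel gripper is mounted at the origin on the work surface. World frame = base frame: x ahead of the robot, y to its left, z up, the work surface at z = 0. Lengths are in m, angles in rad, forces in N, time in s.
With the tool pointing down it reaches from about 0.4 to 0.85 m from the base axis. Payload 6.9 kg.
Tool frame: the origin (TCP) lies on the centre line of the jaws, within the pads' length; the fingertips stand 8 mm ahead of it and the grasp point (between the pads) lies 11 mm behind it; z points along the fingers, y is the line along which they close (so a half turn about z gives the same grasp; the last joint's range is limited). The gripper opens to 85 mm and grips with 20 to 120 N. Pads are 22 mm wide; open, the fingers measure 114 mm over their backs; the gripper's body (76 mm by 85 mm) begins 54 mm behind the grasp point. The pads swing forward as they close: fully open they stand 13 mm farther back than shut.
Start: joints at [-1.131, 0.507, -0.238, 1.5, 0.126, 1.149, -0.155], TCP at [0.205, 0.59, 0.239] pointing down, gripper open.
Joint ranges: [-3.08, 3.08], [-0.24, 2.05], [-1.43, 1.35], [0, 2.5], [-1.52, 4.66], [0.17, 1.96], [-2.89, 2.89]. Speed limits (rad/s): [2.39, 2.39, 3.14, 3.14, 3.14, 3.14, 3.14].

INTERFACE

Orientations are given as [roll, pitch, yaw] about the fixed x, y, z axes, in that order (R = Rz(yaw) Ry(pitch) Rx(roll)).
In Python, from bench import ctrl, optics, order, finder gives the robot as it stands.
- The arm moves only by the shell command python3 -m handwheel 'ROWS' [OPENING] [FORCE]. ROWS is JSON, a list of rows, each an object of numbers: "tx", "ty", "tz": the shift along the tool's x, y, z in m; "wx", "wy", "wz": the turn, a rotation vector about the tool's x, y, z in rad. A call has 1 to 12 rows; each row shifts and turns the commanded pose from where the row before left it, along the tool's axes as they then stand; what a row does not reach is not made up. A row lasts 1/8 s, in which the tool goes at most 62.5 mm and 10.7 degrees, less where a joint would pass 70% of its speed; a pose out of reach is approached as far as the arm can. A call is refused whole if a number of a shift passes 0.0625 or a number of a turn 0.188, either way. A call with a gripper value outside its range is refused whole. OPENING is the opening, from 0 (shut) to 1 (fully open), set as the call begins (- or left out, the last holds). The fingers move at their own pace and stop on an object; FORCE is the grip in N (left out, the last holds). Time passes only in rows, so rows that do not move let the fingers close. It gives the time, the measured TCP pose, the force, the opening and the grip force at its end, in the units of the state.
- ctrl.observe(): the state, without advancing time (a new reading comes with each control period).
- optics.get_image(name): name is "scene" or "top" or "wrist"; returns a dict with "img" (480x640x3 uint8, red, green, blue), "range_z" (480x640 float32, m along the optical axis (not along the pixel's ray), 0 where there is no reading), "K" (3x3 intrinsics, pixels), "position" and "attitude" of the camera in the world; the wrist camera has in their place "tool_from_camera" (4x4, takes a point from camera to tool coordinates, whose origin is the TCP and whose axes are the flange's). Camera axes: x right, y down, z forward; pixel columns grow to the right and rows downward; lengths in m; the calibration is good to about 2 mm. The wrist camera is an equidistant fisheye: a pixel r from the principal point sees the ray r / f radians off the axis. A picture is of the moment at which its call begins: read the wrist's pose just before it.
- order.hand_in(): hands the job in; it is judged then, once.
Trained networks look in a picture, given as the dict that the camera call returned (one of the last four; its "shot" number tells which), for a name from the list of things; names that differ only in an ending like _2 or _b are one class to them, and where a whole thing is asked for, a point or a joint stands for the part that bears it (a point fixed in the world has none). Each returns a list of dicts, best first, with "score" (0 to 1); they miss things now and then, are a little off and sometimes report something else, mostly with a low value. They report only what shows in the picture. A call takes as long as a camera call. They do not tell look-alikes from the thing itself.
- finder.boxes_of(thing, picture): "at" ([column, row] in pixels, amid what is visible of it).
- finder.landmark_of(thing, picture): "at" ([column, row] in pixels: a listed point, or the origin of a listed thing).
The state is a dict: "t": time; "qpos": joint angles; "qvel": joint speeds; "effort": joint torques, N m; "tool_pos": TCP position; "eef_rot": TCP orientation; "ft_force": force on the tool from outside, world axes, zero at the start; "wrist_torque": the same for the moment, N m; "finger_gap": finger opening in m; "finger_force": force on a finger pad.
Only numpy, scipy, OpenCV 4.12 (cv2) and the standard library are available. Lean on these libraries where they do the work, as an engineer would, in place of code of your own. Each camera call takes 0.05 s, during which the arm holds its last target. There are 200 camera calls.

TASK

The light wooden inlaid panel has set in its glueing fixture: flip the red clamp handle over to release it and leave the clamp open. Lift the panel out and lay it, inlay up, leaning and centred in the V-shaped tilting rest, let go, then take it again by its upper long edge and stand it on its long edge centred in the empty slot of the drying rack, between all four dowels and resting on the rack's base, without dropping it. Leave the other panel, the glue jar, the bowl and the sanding block where they are.

Things in the scene. Friction and masses are not known exactly. Their poses are not given: they have to be found in the camera images.
- clamp_handle (a joint): red-handled over-centre toggle clamp. 0 rad = clamped: handle almost upright, leaning 0.14 rad toward the panel; it turns back, away from the panel, to 1.4 rad = open. A spring holds it shut up to about 0.6 rad (up to 9 N at the grip) and beyond that throws it open by itself. The press arm rises with it, upright when open and clear of the panel.
- clamp_grip (a point): point on the axis of the red grip, 85 mm from the handle's pivot. The grip is a cylinder of 22 mm diameter reaching from 42 to 112 mm from the pivot, on a 12 mm steel rod.
- clamp_pivot (a point): pivot of the handle, 62 mm above the table. Axes as the fixture: x points from the panel to the clamp (the way the grip moves when opening), z up; the handle turns in the xz plane.
- fixture: plywood fixture, 280 x 110 x 12 mm (x, y, z), fixed; origin: centre of underside. Panel lies flat, centre at x -52, y 0, z 33 mm, 12 mm clear above the plywood; low stops (8 mm up its sides, 2 mm play) stand at its ends and at its long sides 43 to 69 mm from its middle; the middle 80 mm is free for fingers. Clamp bracket at x 60 to 106 mm; its pad presses the panel at x = 4 mm.
- panel: the light wooden panel with pearl inlay on its upper (+z) face, 150 x 60 x 18 mm (x, y, z), about 0.13 kg; origin at its centre.
- rest: wooden tilting rest, fixed; base 150 x 100 x 10 mm, origin: centre of underside. Two V cheeks 18 mm thick at x = -52 and +52 mm, free between them. Bottom of the V along x at y = -12, z = 50 mm; a 45 mm ramp rises from it at 45 degrees toward +y (panel's underside leans on it), a 24 mm toe at 45 degrees toward -y (its lower long edge stands on it).
- rest_seat (a point): where the centre of the panel is when it lies in the rest, 77.6 mm above the table; axes as the rest. The seated panel's long axis lies along x, its inlaid face looks to -y and up at 45 degrees.
- rack: dark wooden drying rack, fixed; base 150 x 130 x 12 mm, origin: centre of underside. Two slots along x, at y = +36 mm (empty) and y = -36 mm (other panel in it). Each lies between pairs of 10 mm wooden dowels at x = -52 and +52 mm that reach 46 mm above the base, the last 10 mm tapered; 24 mm clear between the dowels of a pair.
- free_slot (a point): centre of the empty slot, on top of the rack's base (12 mm above the table); axes as the rack: x along the slot, z up. A panel standing in it has its centre 30 mm above this point; either face may look either way.
- other_panel: dark panel of the same size standing on its long edge in the other slot; leave alone. Origin at its centre.
- glue_jar: amber glue jar, 60 mm diameter, 85 mm tall, origin at the centre of its underside; leave alone.
- bowl: small wooden bowl, 100 mm across, 35 mm tall, origin at the centre of its underside; leave alone.
- sanding_block: wooden sanding block with a cork sole, 55 x 100 x 30 mm, origin at the centre of its underside; leave alone.
Mind the look-alikes: they are no part of the job. What is shaped like the rest but turquoise or yellow is not meant. What is shaped like the panel but blue is not meant.

How it is judged:
By the outcome, as a careful person would: the job done as asked, in the order asked, and still so for the second after the job is handed in, with the robot touching nothing.
It also fails if it takes over 64 s, if anything falls off the work surface, if the arm or the gripper's body presses on something with over 40 N, if the wrist force passes 120 N, or if a joint passes its speed limit or range.

## Working session

There is one attempt and no reset: what is moved stays moved. The work goes in short steps, Python scripts to look and compute and a shell command to move; the robot and the scene stay as the last step left them, time stands still between calls to the robot, and variables do not carry over. Pictures are saved under pics/ and viewed, at most 10 in all, crops included, and the job is handed in when it is done.

```bash
ls; mkdir -p pics; cat > h.py <<'E'
import numpy as np, cv2
from bench import ctrl, optics, order, finder
from scipy.spatial.transform import Rotation as R
def att(a):
    a=np.array(a,float)
    if a.shape==(3,3): return a
    return R.from_euler('xyz',a).as_matrix() if a.size==3 else R.from_quat(a).as_matrix()
def world(p,uv,z=None):
    """pixel -> world, by depth, or by plane z"""
    K=np.array(p['K']);u,v=uv
    d=np.array([(u-K[0,2])/K[0,0],(v-K[1,2])/K[1,1],1.])
    A=att(p['attitude']);o=np.array(p['position'],float)
    if z is None:
        r=p['range_z'][int(round(v)),int(round(u))];return o+A@(d*r)
    w=A@d;return o+w*(z-o[2])/w[2]
def cloud(p):
    K=np.array(p['K']);v,u=np.mgrid[:480,:640];r=p['range_z']
    d=np.stack([(u-K[0,2])/K[0,0],(v-K[1,2])/K[1,1],np.ones_like(r)],-1)*r[...,None]
    return d@att(p['attitude']).T+np.array(p['position'],float)
E
python3 - <<'E'
from h import *
print(ctrl.observe())
for n in("scene","top"):
    p=optics.get_image(n);print(n,p['position'],p['attitude'],p['K'])
    cv2.imwrite(f'pics/{n}0.png',p['img'][...,::-1])
    C=cloud(p); np.save(f'{n}.npy',C); np.save(f'{n}_img.npy',p['img'])
    for t in "clamp_handle clamp_grip clamp_pivot fixture panel rest rest_seat rack free_slot other_panel".split():
        for b in finder.landmark_of(t,p)[:3]:
            print(t,np.round(b['at'],1),round(b['score'],2),np.round(world(p,b['at']),3))
E
```

```text
pics
{'t': 0.0, 'qpos': array([-1.13146542,  0.50832481, -0.23750629,  1.50112676,  0.12569502,
        1.14890198, -0.15479727]), 'qvel': array([ 0.00048034,  0.00010251,  0.00041368,  0.00101661, -0.00040786,
       -0.00085541,  0.00193126]), 'effort': array([-1.24508413e-03, -6.20587277e+01, -2.18679093e+00, -2.49667633e+01,
        1.28193517e-02,  1.17663768e-02, -1.87095856e-05]), 'tool_pos': array([0.2047128 , 0.59000813, 0.2384392 ]), 'eef_rot': array([-3.13981980e+00,  3.92284237e-05,  2.80776292e+00]), 'ft_force': array([ 0.17059581,  0.30676802, -0.71717899]), 'wrist_torque': array([-0.0070733 ,  0.02554239, -0.01723462]), 'finger_force': 0.0, 'finger_gap': 0.08549099822905805}
scene [1.00467402 0.14541216 0.96878731] [-2.55186165 -0.01267353  1.98993625] [[477.04109051   0.         318.31932439]
 [  0.         477.04109051 234.03497362]
 [  0.           0.           1.        ]]Traceback (most recent call last):
  File "<stdin>", line 8, in <module>
ValueError: it knows: bowl, clamp_grip, clamp_pivot, fixture, free_slot, glue_jar, other_panel, panel, rack, rest, rest_seat, sanding_block
```

View pics/scene0.png

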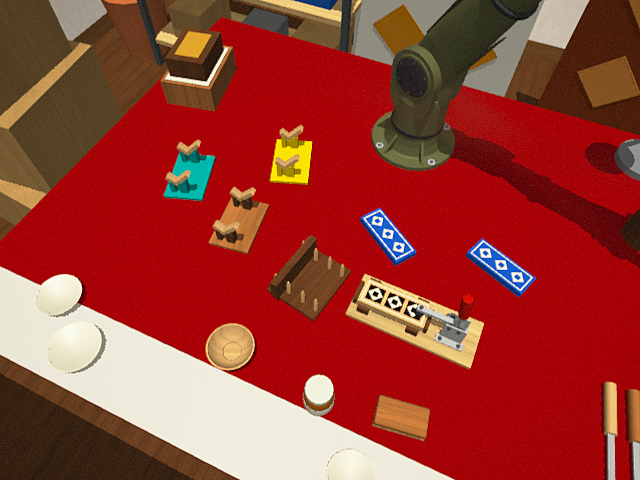

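The scene view shows the fixture at about (415,318) with its clamp at (460,320), the wooden rest at (240,220) and the rack at (312,278) with its empty slot on the right. The look-alikes are at (190,170), (290,155), (388,235) and (500,265).

```bash
python3 - <<'E'
from h import *
for n in("scene","top"):
    p=optics.get_image(n)
    cv2.imwrite(f'pics/{n}1.png',p['img'][...,::-1])
    C=cloud(p); np.save(f'{n}.npy',C); np.save(f'{n}_img.npy',p['img'])
    print(n,p['position'],p['attitude'])
    for t,z in dict(clamp_grip=.146,clamp_pivot=.062,fixture=0.0,panel=.033,rest=0.0,rest_seat=.0776,rack=0,free_slot=.012,other_panel=.042).items():
        for b in finder.landmark_of(t,p)[:3]:
            if b['score']>.2: print(t,np.round(b['at'],1),round(b['score'],2),np.round(world(p,b['at']),3),np.round(world(p,b['at'],z),3))
E
```

```text
scene [1.00467402 0.14541216 0.96878731] [-2.55186165 -0.01267353  1.98993625]
clamp_grip [465.9 307.4] 0.79 [0.541 0.251 0.158] [0.534 0.253 0.146]
clamp_pivot [457.  325.8] 0.83 [0.517 0.261 0.03 ] [0.534 0.257 0.062]
fixture [410.8 322.4] 0.59 [0.554 0.17  0.039] [0.536 0.171 0.   ]
panel [387.4 233.3] 0.92 [0.343 0.047 0.012] [0.358 0.049 0.033]
panel [394.4 303.5] 0.64 [1.005 0.145 0.969] [0.524 0.124 0.033]
panel [500.8 266.7] 0.61 [0.325 0.318 0.015] [0.338 0.315 0.033]
rest [190.4 177.1] 0.93 [ 0.388 -0.483  0.009] [ 0.382 -0.489  0.   ]
rest [288.2 162.1] 0.76 [ 0.275 -0.251  0.06 ] [ 0.227 -0.277  0.   ]
rest [239.6 224.3] 0.55 [ 0.464 -0.294  0.004] [ 0.462 -0.296  0.   ]
rest_seat [238.5 205. ] 0.91 [ 0.42  -0.32   0.015] [ 0.458 -0.29   0.078]
rest_seat [183.9 156.9] 0.83 [ 0.346 -0.526  0.025] [ 0.382 -0.489  0.078]
rest_seat [292.3 143.1] 0.62 [ 0.184 -0.284  0.03 ] [ 0.226 -0.263  0.078]
rack [307.3 279. ] 0.73 [ 0.537 -0.077  0.011] [ 0.532 -0.08   0.   ]
rack [463.8 306.9] 0.58 [0.539 0.248 0.153] [0.451 0.267 0.   ]
free_slot [321.5 283.6] 0.73 [ 0.535 -0.043  0.01
[... 679 characters left out ...]
 [ 0.22  -0.272  0.007] [ 0.219 -0.274  0.   ]
rest [403.3 272.4] 0.78 [ 0.467 -0.291  0.007] [ 0.468 -0.292  0.   ]
rest [484.6 307. ] 0.68 [ 0.382 -0.494  0.007] [ 0.382 -0.496  0.   ]
rest_seat [402.2 377.4] 0.94 [ 0.207 -0.284  0.006] [ 0.215 -0.272  0.078]
rest_seat [406.6 274.6] 0.72 [ 0.461 -0.298  0.011] [ 0.455 -0.287  0.078]
rest_seat [492.5 310.5] 0.66 [ 0.373 -0.513  0.009] [ 0.371 -0.488  0.078]
rack [317.2 245.9] 0.76 [ 0.533 -0.07   0.01 ] [ 0.535 -0.07   0.   ]
free_slot [306.2 241. ] 0.82 [ 0.545 -0.042  0.012] [ 0.545 -0.042  0.012]
free_slot [244.5 249.1] 0.6 [0.518 0.111 0.044] [0.523 0.116 0.012]
other_panel [331.7 242.4] 0.6 [ 0.532 -0.107  0.07 ] [ 0.537 -0.107  0.042]
```

View pics/top1.png

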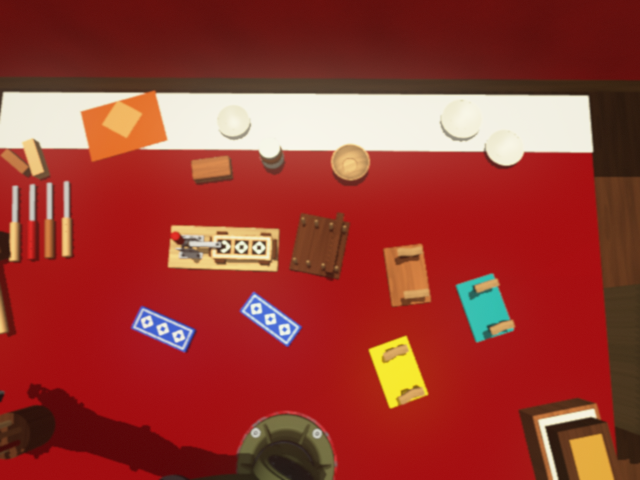

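The top view shows the fixture at (223,248) with the clamp at its left end, the rack at (320,246) with the dark panel on its right, and the wooden rest at (407,275). Next I'll fit the base yaws.

```bash
python3 - <<'E'
from h import *
T=np.load('top.npy');S=np.load('scene.npy')
P={'top':T.reshape(-1,3),'scene':S.reshape(-1,3)}
def rect(c,rad,z0,z1,names=('top','scene')):
    for n in names:
        p=P[n];m=(np.hypot(p[:,0]-c[0],p[:,1]-c[1])<rad)&(p[:,2]>z0)&(p[:,2]<z1)
        q=p[m][:,:2].astype(np.float32)
        # trim outliers by grid
        r=cv2.minAreaRect(q*1000)
        box=cv2.boxPoints(r)
        e=box[1]-box[0];f=box[2]-box[1]
        l=e if np.linalg.norm(e)>np.linalg.norm(f) else f
        print('   ',n,m.sum(),np.round(r[0],1),np.round(r[1],1),'long axis deg',round(np.degrees(np.arctan2(l[1],l[0]))%180,2), 'medz',np.round(np.median(p[m][:,2]),4))
print('fixture');rect((.535,.165),.16,.007,.018)
print('panel');rect((.52,.115),.09,.036,.048)
print('rack');rect((.535,-.074),.11,.007,.017)
print('other');rect((.535,-.107),.09,.062,.09)
print('rest');rect((.463,-.292),.1,.005,.014)
print('rest cheeks hi');rect((.463,-.292),.1,.05,.1)
for n in P:
    p=P[n]
    m=(np.hypot(p[:,0]-.463,p[:,1]+.292)<.1)
    for z0,z1 in((.04,.055),(.055,.066),(.066,.09)):
        k=m&(p[:,2]>z0)&(p[:,2]<z1);q=p[k]
        for s in(0,1):
            w=q[(q[:,0]>.463)==bool(s)]
            if len(w):print(n,z0,s,len(w),np.round(w.mean(0),3),np.round(w.max(0),3))
    # grip pts
    k=(np.hypot(p[:,0]-.53,p[:,1]-.25)<.06)&(p[:,2]>.105);q=p[k]
    print(n,'grip',len(q),np.round(q.mean(0),3),np.round(q.min(0),3),np.round(q.max(0),3))
E
```

```text
fixture
    top 2355 [540.3 164.9] [296.8 234.1] long axis deg 65.97 medz 0.0117
    scene 3050 [485.6 175.8] [279.6 198.4] long axis deg 88.07 medz 0.0106
panel
    top 1368 [522.3 116.5] [158.8  67.5] long axis deg 87.22 medz 0.0416
    scene 1711 [525.2 122.9] [150.   62.2] long axis deg 88.39 medz 0.0404
rack
    top 2264 [537.5 -62.1] [194.6 150.5] long axis deg 79.04 medz 0.0116
    scene 2212 [549.6 -46.2] [148.9 175.1] long axis deg 154.7 medz 0.0103
other
    top 453 [ 534.4 -112.2] [ 17.9 150.5] long axis deg 169.3 medz 0.0716
    scene 561 [ 535.1 -109.9] [ 19.7 151.1] long axis deg 168.89 medz 0.0698
rest
    top 1791 [ 456.1 -281.1] [166.8 179.8] long axis deg 173.52 medz 0.0095
    scene 1451 [ 463.5 -295. ] [151.5 101.5] long axis deg 7.55 medz 0.008
rest cheeks hi
    top 368 [ 462.4 -302.6] [122.1  63.3] long axis deg 7.31 medz 0.0641
    scene 370 [ 462.5 -299.5] [125.7  61.9] long axis deg 6.99 medz 0.0615
top 0.04 0 31 [ 0.412 -0.316  0.051] [ 0.42  -0.293  0.055]
top 0.04 1 42 [ 0.513 -0.303  0.05 ] [ 0.524 -0.279  0.055]
top 0.055 0 86 [ 0.412 -0.321  0.061] [ 0.422 -0.301  0.066]
top 0.055 1 81 [ 0.515 -0.307  0.06 ] [ 0.526 -0.286  0.066]
top 0.066 0 74 [ 0.409 -0.293  0.075] [ 0.421 -0.277  0.082]
top 0.066 1 79 [ 0.511 -0.28   0.074] [ 0.524 -0.264  0.085]
top grip 127 [0.525 0.246 0.157] [0.517 0.236 0.107] [0.538 0.26  0.177]
scene 0.04 0 100 [ 0.416 -0.311  0.048] [ 0.426 -0.288  0.055]
scene 0.04 1 102 [ 0.52  -0.297  0.049] [ 0.528 -0.276  0.055]
scene 0.055 0 76 [ 0.415 -0.317  0.06 ] [ 0.425 -0.284  0.066]
scene 0.055 1 88 [ 0.518 -0.304  0.06 ] [ 0.528 -0.269  0.066]
scene 0.066 0 60 [ 0.41  -0.285  0.073] [ 0.424 -0.275  0.081]
scene 0.066 1 69 [ 0.513 -0.271  0.074] [ 0.522 -0.262  0.082]
scene grip 292 [0.535 0.252 0.149] [0.521 0.238 0.106] [0.542 0.267 0.175]
```

```bash
cat >> h.py <<'E'
def T(pos,rot):
    M=np.eye(4);M[:3,:3]=rot if np.shape(rot)==(3,3) else R.from_euler('xyz',rot).as_matrix();M[:3,3]=pos;return M
def pose(): s=ctrl.observe();return T(s['tool_pos'],s['eef_rot'])
def down(yaw): return R.from_euler('z',np.radians(yaw)).as_matrix()@np.diag([1,-1,-1.])
from scipy.linalg import logm,expm
def plan(target,start=None,n=None):
    """equal rows (screw motion) from start to target"""
    S=pose() if start is None else start
    L=np.real(logm(np.linalg.inv(S)@target))
    k=1
    while True:
        E=expm(L/k);w=R.from_matrix(E[:3,:3]).as_rotvec();t=E[:3,3]
        if np.linalg.norm(t)<=.055 and np.linalg.norm(w)<=.17 and (n is None or k>=n):break
        k+=1
    zs=[(S@expm(L*i/k))[:3,3].round(3).tolist() for i in range(1,k+1)]
    print('rows',k,'t',t.round(4),'w',w.round(4),'\n path',zs)
def wrist():
    M=pose();p=optics.get_image('wrist');p['C']=M@np.array(p['tool_from_camera']);return p
def wray(p,uv):
    K=np.array(p['K']);x=(uv[...,0]-K[0,2])/K[0,0];y=(uv[...,1]-K[1,2])/K[1,1];r=np.hypot(x,y)+1e-9
    return np.stack([np.tan(r)*x/r,np.tan(r)*y/r,np.ones_like(r)],-1),r
def wcloud(p):
    v,u=np.mgrid[:480,:640];d,r=wray(p,np.stack([u,v],-1).astype(float))
    z=np.where(r<1.3,p['range_z'],0);q=d*z[...,None]
    q=q@p['C'][:3,:3].T+p['C'][:3,3];q[z==0]=np.nan;return q
def wworld(p,uv,z):
    d,_=wray(p,np.array(uv,float));o=p['C'][:3,3];w=p['C'][:3,:3]@d;return o+w*(z-o[2])/w[2]
def rect(q,c,rad,z0,z1,name=''):
    q=q.reshape(-1,3);q=q[~np.isnan(q[:,0])]
    m=(np.hypot(q[:,0]-c[0],q[:,1]-c[1])<rad)&(q[:,2]>z0)&(q[:,2]<z1)
    r=cv2.minAreaRect((q[m][:,:2]*1000).astype(np.float32));b=cv2.boxPoints(r);e=b[1]-b[0];f=b[2]-b[1]
    l=e if np.linalg.norm(e)>np.linalg.norm(f) else f
    print(name,m.sum(),np.round(r[0],1),np.round(r[1],1),'long',round(np.degrees(np.arctan2(l[1],l[0]))%180,2),'medz',np.round(np.median(q[m][:,2]),4))
E
python3 - <<'E'
from h import *
plan(T([.525,.165,.31],down(88)))
E
```

```text
rows 11 t [-0.0518 -0.0007 -0.0064] w [0.     0.     0.1156] 
 path [[0.254, 0.573, 0.246], [0.3, 0.55, 0.252], [0.343, 0.521, 0.259], [0.383, 0.488, 0.265], [0.419, 0.451, 0.271], [0.45, 0.409, 0.278], [0.476, 0.365, 0.284], [0.497, 0.317, 0.291], [0.512, 0.268, 0.297], [0.522, 0.217, 0.304], [0.525, 0.165, 0.31]]
```

```bash
r='{"tx":-0.0518,"ty":-0.0007,"tz":-0.0064,"wz":0.1156}'; python3 -m handwheel '[{"tx":-0.0518,"ty":-0.0007,"tz":-0.0064,"wz":0.1156},{"tx":-0.0518,"ty":-0.0007,"tz":-0.0064,"wz":0.1156},{"tx":-0.0518,"ty":-0.0007,"tz":-0.0064,"wz":0.1156},{"tx":-0.0518,"ty":-0.0007,"tz":-0.0064,"wz":0.1156},{"tx":-0.0518,"ty":-0.0007,"tz":-0.0064,"wz":0.1156},{"tx":-0.0518,"ty":-0.0007,"tz":-0.0064,"wz":0.1156},{"tx":-0.0518,"ty":-0.0007,"tz":-0.0064,"wz":0.1156},{"tx":-0.0518,"ty":-0.0007,"tz":-0.0064,"wz":0.1156},{"tx":-0.0518,"ty":-0.0007,"tz":-0.0064,"wz":0.1156},{"tx":-0.0518,"ty":-0.0007,"tz":-0.0064,"wz":0.1156},{"tx":-0.0518,"ty":-0.0007,"tz":-0.0064,"wz":0.1156},{}]' 0
cat > look.py <<'E'
from h import *
import sys
def look(name,things):
    p=wrist();cv2.imwrite(f'pics/{name}.png',p['img'][...,::-1]);q=wcloud(p)
    s=ctrl.observe();print(s['t'],s['tool_pos'].round(4),np.degrees(s['eef_rot']).round(2),s['qpos'].round(2))
    for t,z in things.items():
        for b in finder.landmark_of(t,p)[:3]:
            if b['score']>.2: print(t,np.round(b['at'],1),round(b['score'],2),np.round(wworld(p,b['at'],z),4))
    return p,q
E
python3 - <<'E'
from look import *
p,q=look('w1',dict(clamp_grip=.146,clamp_pivot=.062,fixture=0.,panel=.033,free_slot=.012,rack=0))
rect(q,(.523,.118),.1,.036,.05,'panel')
f=q.reshape(-1,3);f=f[~np.isnan(f[:,0])]
k=(np.abs(f[:,0]-.53)<.04)&(np.abs(f[:,1]-.25)<.06)&(f[:,2]>.12);g=f[k];print('grip',len(g),g.mean(0),g.min(0),g.max(0))
rect(q,(.525,.17),.16,.009,.016,'fix')
E
```

```text
1.1 [0.2048 0.5905 0.2393] [-180.      0.    160.87] [-1.13  0.51 -0.24  1.5   0.13  1.15 -0.15]
fixture [154.7 462.1] 0.61 [0.5273 0.1698 0.    ]
panel [150.7 355.5] 0.84 [0.3054 0.3317 0.033 ]
panel [ 42.2 394.2] 0.7 [0.3322 0.0709 0.033 ]
panel [125.3 475.3] 0.61 [0.5243 0.1167 0.033 ]
panel 488 [507.4 142.5] [ 31.3 107.6] long 91.06 medz 0.0431$[0]: bad value
<stdin>:5: RuntimeWarning: Mean of empty slice.
  ret = um.true_divide(
Traceback (most recent call last):
ValueError: zero-size array to reduction operation minimum which has no identity
```

View pics/w1.png

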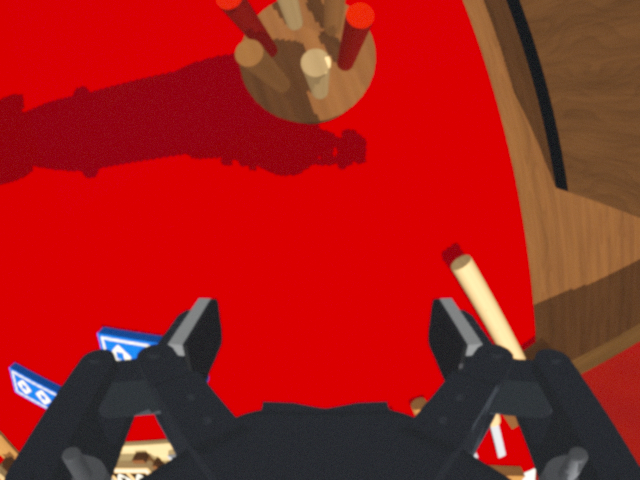

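The move was refused, so the arm hasn't moved. The picture only shows the bench to the side: fingers at (200,330) and (445,330), fixture at the bottom edge (150,460). Image up is tool +x. I'll retry with all six keys.

```bash
python3 -m handwheel '[{"tx":-0.0518,"ty":-0.0007,"tz":-0.0064,"wx":0,"wy":0,"wz":0.1156},{"tx":-0.0518,"ty":-0.0007,"tz":-0.0064,"wx":0,"wy":0,"wz":0.1156},{"tx":-0.0518,"ty":-0.0007,"tz":-0.0064,"wx":0,"wy":0,"wz":0.1156},{"tx":-0.0518,"ty":-0.0007,"tz":-0.0064,"wx":0,"wy":0,"wz":0.1156},{"tx":-0.0518,"ty":-0.0007,"tz":-0.0064,"wx":0,"wy":0,"wz":0.1156},{"tx":-0.0518,"ty":-0.0007,"tz":-0.0064,"wx":0,"wy":0,"wz":0.1156},{"tx":-0.0518,"ty":-0.0007,"tz":-0.0064,"wx":0,"wy":0,"wz":0.1156},{"tx":-0.0518,"ty":-0.0007,"tz":-0.0064,"wx":0,"wy":0,"wz":0.1156},{"tx":-0.0518,"ty":-0.0007,"tz":-0.0064,"wx":0,"wy":0,"wz":0.1156},{"tx":-0.0518,"ty":-0.0007,"tz":-0.0064,"wx":0,"wy":0,"wz":0.1156},{"tx":-0.0518,"ty":-0.0007,"tz":-0.0064,"wx":0,"wy":0,"wz":0.1156}]' 0
python3 - <<'E'
from look import *
p,q=look('w2',dict(clamp_grip=.146,clamp_pivot=.062,fixture=0.,panel=.033,free_slot=.012,rack=0))
rect(q,(.523,.118),.1,.036,.05,'panel')
f=q.reshape(-1,3);f=f[~np.isnan(f[:,0])]
k=(np.abs(f[:,0]-.53)<.04)&(np.abs(f[:,1]-.25)<.06)&(f[:,2]>.12)&(f[:,2]<.18);g=f[k];print('grip',len(g),g.mean(0) if len(g) else '')
E
```

```text
t: 2.78
tool_pos: [0.5255, 0.1633, 0.3099]
eef_rot: [3.141, -0.0, 1.532]
ft_force: [1.3, 1.0, 0.2]
finger_gap: -0.0004
finger_force: 0.0
2.825 [0.5265 0.1545 0.3113] [179.85   0.26  86.95] [-0.46  0.34  0.18  1.58 -0.06  1.23 -0.32]
clamp_grip [322.7 114.3] 0.75 [0.5269 0.247  0.146 ]
clamp_pivot [321.6 105. ] 0.84 [0.5259 0.2597 0.062 ]
fixture [325.6 179.2] 0.68 [0.5269 0.174  0.    ]
fixture [337.8 393.8] 0.42 [ 0.5334 -0.1521  0.    ]
panel [322.1 230.3] 0.98 [0.5207 0.1195 0.033 ]
panel [194. 282.] 0.55 [0.356  0.0584 0.033 ]
panel 6104 [522.8 119.9] [150.5  60.6] long 88.37 medz 0.043
grip 751 [0.52703931 0.24693417 0.17031263]
```

View pics/w2.png

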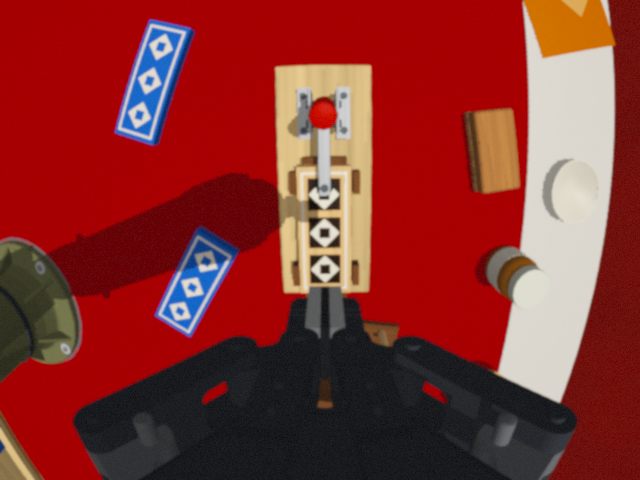

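The wrist view shows the fixture straight ahead: red grip at (323,113), press arm down to (323,190), panel at (322,230). All of it agrees with the earlier estimates.

```bash
python3 - <<'E'
from h import *
plan(T([.527,.203,.157],down(88.4)),n=5)
E
```

```text
rows 5 t [0.0073 0.0002 0.0305] w [-0.0001 -0.0001 -0.0008] 
 path [[0.525, 0.174, 0.279], [0.526, 0.181, 0.248], [0.526, 0.189, 0.218], [0.527, 0.196, 0.187], [0.527, 0.203, 0.157]]
```

```bash
python3 -m handwheel '[{"tx":0.0073,"ty":0.0002,"tz":0.0305,"wx":0,"wy":0,"wz":0},{"tx":0.0073,"ty":0.0002,"tz":0.0305,"wx":0,"wy":0,"wz":0},{"tx":0.0073,"ty":0.0002,"tz":0.0305,"wx":0,"wy":0,"wz":0},{"tx":0.0073,"ty":0.0002,"tz":0.0305,"wx":0,"wy":0,"wz":0},{"tx":0.0073,"ty":0.0002,"tz":0.0305,"wx":0,"wy":0,"wz":0},{"tx":0,"ty":0,"tz":0,"wx":0,"wy":0,"wz":0},{"tx":0.012,"ty":0,"tz":0,"wx":0,"wy":0,"wz":0},{"tx":0.012,"ty":0,"tz":0,"wx":0,"wy":0,"wz":0}]' 0; python3 -m handwheel '[{"tx":0.014,"ty":0,"tz":0,"wx":0,"wy":0,"wz":0},{"tx":0.014,"ty":0,"tz":0,"wx":0,"wy":0,"wz":0},{"tx":0.016,"ty":0,"tz":0,"wx":0,"wy":0,"wz":0},{"tx":0.018,"ty":0,"tz":0,"wx":0,"wy":0,"wz":0}]'; python3 - <<'E'
from look import *
p,q=look('w3',dict(clamp_grip=.146))
f=q.reshape(-1,3);f=f[~np.isnan(f[:,0])]
for z0,z1 in((.07,.09),(.09,.12),(.12,.15),(.15,.18)):
    k=(np.abs(f[:,0]-.53)<.03)&(f[:,1]>.2)&(f[:,1]<.37)&(f[:,2]>z0)&(f[:,2]<z1);g=f[k]
    if len(g):print(z0,len(g),g.mean(0).round(3),g.min(0).round(3),g.max(0).round(3))
E
```

```text
t: 4.12
tool_pos: [0.529, 0.2265, 0.1587]
eef_rot: [3.139, -0.001, 1.536]
ft_force: [-1.0, -7.2, 6.5]
finger_gap: 0.0003
finger_force: 4.1
t: 4.62
tool_pos: [0.5307, 0.2871, 0.1579]
eef_rot: [3.141, 0.001, 1.535]
ft_force: [-0.1, -3.6, -0.9]
finger_gap: -0.0001
finger_force: 1.2
4.675 [0.5303 0.2913 0.1578] [ 1.7995e+02 -1.2000e-01  8.8150e+01] [-0.63  0.55  0.14  1.67 -0.09  0.92 -0.49]
clamp_grip [319.7 262.7] 0.84 [0.5286 0.304  0.146 ]
0.07 158 [0.529 0.26  0.071] [0.511 0.251 0.07 ] [0.542 0.274 0.073]
0.09 88 [0.528 0.207 0.103] [0.524 0.2   0.099] [0.537 0.283 0.118]
0.12 64 [0.531 0.292 0.14 ] [0.518 0.282 0.12 ] [0.538 0.298 0.15 ]
0.15 4457 [0.529 0.305 0.165] [0.517 0.292 0.15 ] [0.544 0.322 0.18 ]
```

```bash
python3 -m handwheel '[{"tx":0.016,"ty":0,"tz":0,"wx":0,"wy":0,"wz":0},{"tx":0.016,"ty":0,"tz":0,"wx":0,"wy":0,"wz":0},{"tx":0.005,"ty":0,"tz":-0.01,"wx":0,"wy":0,"wz":0},{"tx":0,"ty":0,"tz":-0.05,"wx":0,"wy":0,"wz":0},{"tx":-0.02,"ty":0,"tz":-0.05,"wx":0,"wy":0,"wz":0},{"tx":-0.05,"ty":0,"tz":0,"wx":0,"wy":0,"wz":0},{"tx":-0.05,"ty":0,"tz":0,"wx":0,"wy":0,"wz":0}]' 1; python3 - <<'E'
from look import *
p,q=look('w4',dict(clamp_grip=.09,panel=.033))
rect(q,(.523,.118),.1,.036,.05,'panel')
plan(T([.523,.119,.15],down(88.4)))
E
```

```text
t: 5.6
tool_pos: [0.5278, 0.2035, 0.2687]
eef_rot: [3.139, -0.001, 1.537]
ft_force: [1.0, -0.2, -0.3]
finger_gap: 0.0857
finger_force: 0.0
5.65 [0.5281 0.1945 0.2689] [179.88   0.26  87.55] [-0.52  0.39  0.18  1.62 -0.07  1.14 -0.37]
clamp_grip [321.8  53.4] 0.7 [0.53   0.3401 0.09  ]
panel [187.3 326. ] 0.97 [0.3568 0.0576 0.033 ]
panel [133.8 112. ] 0.75 [0.3271 0.3109 0.033 ]
panel [322.7 274.4] 0.62 [0.523 0.122 0.033]
panel 7363 [522.9 120. ] [150.6  60.2] long 88.41 medz 0.0429
rows 3 t [-0.0274 -0.0008  0.0395] w [ 0.0006  0.0002 -0.0041] 
 path [[0.526, 0.174, 0.229], [0.525, 0.146, 0.19], [0.523, 0.119, 0.15]]
```

View pics/w4.png

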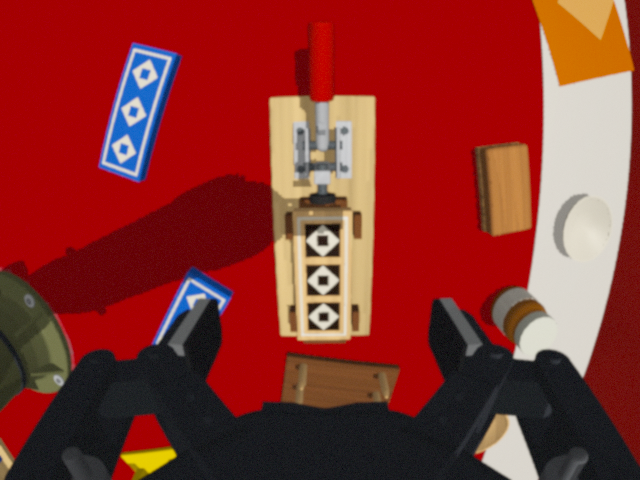

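The clamp is open: handle back at (320,60), arm upright. The panel is still seated at (322,278). Now I'll descend on it.

```bash
python3 -m handwheel '[{"tx":-0.0274,"ty":-0.0008,"tz":0.0395,"wx":0,"wy":0,"wz":-0.003},{"tx":-0.0274,"ty":-0.0008,"tz":0.0395,"wx":0,"wy":0,"wz":-0.003},{"tx":-0.0274,"ty":-0.0008,"tz":0.0395,"wx":0,"wy":0,"wz":0},{"tx":0,"ty":0,"tz":0,"wx":0,"wy":0,"wz":0},{"tx":0,"ty":0,"tz":0,"wx":0,"wy":0,"wz":0}]' 1; python3 - <<'E'
from h import *
p=wrist()
rect(wcloud(p),(.523,.118),.1,.036,.05,'panel')
plan(T([.523,.1197,.0205],down(88.4)))
E
```

```text
t: 6.38
tool_pos: [0.5233, 0.1241, 0.1495]
eef_rot: [3.141, -0.001, 1.543]
ft_force: [-0.0, -0.2, 0.1]
finger_gap: 0.0855
finger_force: 0.0
panel 17683 [522.8 119.5] [150.2  60.6] long 88.6 medz 0.043
rows 3 t [-0.0016 -0.0002  0.0431] w [ 0.0007 -0.0005  0.0004] 
 path [[0.523, 0.123, 0.107], [0.523, 0.121, 0.064], [0.523, 0.12, 0.02]]
```

```bash
python3 -m handwheel '[{"tx":-0.0016,"ty":-0.0002,"tz":0.043,"wx":0,"wy":0,"wz":0},{"tx":-0.0016,"ty":-0.0002,"tz":0.043,"wx":0,"wy":0,"wz":0},{"tx":-0.0012,"ty":0,"tz":0.022,"wx":0,"wy":0,"wz":0},{"tx":0,"ty":0,"tz":0.021,"wx":0,"wy":0,"wz":0},{"tx":0,"ty":0,"tz":0,"wx":0,"wy":0,"wz":0}]' 1; python3 -m handwheel '[{"tx":0,"ty":0,"tz":0,"wx":0,"wy":0,"wz":0},{"tx":0,"ty":0,"tz":0,"wx":0,"wy":0,"wz":0},{"tx":0,"ty":0,"tz":0,"wx":0,"wy":0,"wz":0},{"tx":0,"ty":0,"tz":0,"wx":0,"wy":0,"wz":0},{"tx":0,"ty":0,"tz":0,"wx":0,"wy":0,"wz":0}]' 0 50
```

```text
t: 7.05
tool_pos: [0.5221, 0.1195, 0.0195]
eef_rot: [-3.141, -0.001, 1.544]
ft_force: [0.1, -0.5, -0.3]
finger_gap: 0.0853
finger_force: 0.0
t: 7.68
tool_pos: [0.5231, 0.1188, 0.0213]
eef_rot: [3.139, -0.001, 1.543]
ft_force: [-0.2, 0.5, 5.7]
finger_gap: 0.059
finger_force: 54.3
```

```bash
python3 -m handwheel '[{"tx":0,"ty":0,"tz":-0.01,"wx":0,"wy":0,"wz":0},{"tx":0,"ty":0,"tz":-0.03,"wx":0,"wy":0,"wz":0},{"tx":0,"ty":0,"tz":-0.05,"wx":0,"wy":0,"wz":0},{"tx":0,"ty":0,"tz":-0.05,"wx":0,"wy":0,"wz":0},{"tx":0,"ty":0,"tz":-0.05,"wx":0,"wy":0,"wz":0},{"tx":0,"ty":0,"tz":-0.03,"wx":0,"wy":0,"wz":0},{"tx":0,"ty":0,"tz":0,"wx":0,"wy":0,"wz":0}]'; python3 - <<'E'
from look import *
p=wrist();q=wcloud(p);M=pose();f=q.reshape(-1,3);f=f[~np.isnan(f[:,0])]
g=(f-M[:3,3])@M[:3,:3]
m=(g[:,2]>-.035)&(g[:,2]<-.01)&(abs(g[:,0])<.1)&(abs(g[:,1])<.029)
print(M[:3,3],m.sum(),g[m].min(0),g[m].max(0),np.median(g[m][:,2]))
print('plan to rest approach')
def restR(a):  # tool x = rest x, tilt a deg about rest x
    return R.from_euler('z',7.4,degrees=True).as_matrix()@R.from_euler('x',a,degrees=True).as_matrix()@np.diag([1,-1,-1.])
plan(T([.46,-.29,.26],restR(0)))
E
```

```text
t: 8.55
tool_pos: [0.5229, 0.1181, 0.2427]
eef_rot: [3.137, -0.002, 1.542]
ft_force: [-0.0, 0.2, -1.7]
finger_gap: 0.0592
finger_force: 55.1
[0.52190605 0.11803242 0.24076542] 48449 [-0.0375907  -0.02899988 -0.03366107] [ 0.075895    0.02899966 -0.0207026 ] -0.023573963099004117
plan to rest approach
rows 9 t [-0.0436  0.0242 -0.0021] w [ 1.00e-04 -2.00e-04  1.57e-01] 
 path [[0.545, 0.074, 0.243], [0.561, 0.026, 0.245], [0.569, -0.023, 0.247], [0.569, -0.073, 0.249], [0.561, -0.122, 0.251], [0.546, -0.169, 0.254], [0.524, -0.214, 0.256], [0.495, -0.255, 0.258], [0.46, -0.29, 0.26]]
```

```bash
cat >> h.py <<'E'
RY=7.4
def restR(a): return R.from_euler('z',RY,degrees=True).as_matrix()@R.from_euler('x',a,degrees=True).as_matrix()@np.diag([1,-1,-1.])
E
python3 - <<'E'
from h import *
plan(T([.35,-.31,.28],restR(0)))
E
```

```text
rows 10 t [-0.0482  0.014  -0.0039] w [ 1.000e-04 -2.000e-04  1.413e-01] 
 path [[0.535, 0.069, 0.245], [0.54, 0.02, 0.249], [0.539, -0.03, 0.253], [0.53, -0.08, 0.256], [0.515, -0.128, 0.26], [0.493, -0.173, 0.264], [0.465, -0.214, 0.268], [0.431, -0.252, 0.272], [0.393, -0.284, 0.276], [0.35, -0.31, 0.28]]
```

```bash
python3 -m handwheel '[{"tx":-0.0482,"ty":0.014,"tz":-0.004,"wx":0,"wy":0,"wz":0.1413},{"tx":-0.0482,"ty":0.014,"tz":-0.004,"wx":0,"wy":0,"wz":0.1413},{"tx":-0.0482,"ty":0.014,"tz":-0.004,"wx":0,"wy":0,"wz":0.1413},{"tx":-0.0482,"ty":0.014,"tz":-0.004,"wx":0,"wy":0,"wz":0.1413},{"tx":-0.0482,"ty":0.014,"tz":-0.004,"wx":0,"wy":0,"wz":0.1413},{"tx":-0.0482,"ty":0.014,"tz":-0.004,"wx":0,"wy":0,"wz":0.1413},{"tx":-0.0482,"ty":0.014,"tz":-0.004,"wx":0,"wy":0,"wz":0.1413},{"tx":-0.0482,"ty":0.014,"tz":-0.004,"wx":0,"wy":0,"wz":0.1413},{"tx":-0.0482,"ty":0.014,"tz":-0.004,"wx":0,"wy":0,"wz":0.1413},{"tx":-0.0482,"ty":0.014,"tz":-0.004,"wx":0,"wy":0,"wz":0.1413},{"tx":0,"ty":0,"tz":0,"wx":0,"wy":0,"wz":0},{"tx":0,"ty":0,"tz":0,"wx":0,"wy":0,"wz":0}]'; python3 - <<'E'
from look import *
p,q=look('w5',dict(rest=0,rest_seat=.0776,rack=0,free_slot=.012,other_panel=.042))
rect(q,(.463,-.295),.1,.006,.016,'rest base')
rect(q,(.463,-.295),.1,.05,.12,'cheeks')
rect(q,(.535,-.11),.1,.06,.09,'other')
np.save('w5.npy',q)
E
```

```text
t: 10.1
tool_pos: [0.35, -0.3094, 0.2788]
eef_rot: [-3.14, 0.001, 0.13]
ft_force: [0.4, 0.6, -2.2]
finger_gap: 0.0591
finger_force: 55.0
10.15 [ 0.3506 -0.3092  0.2788] [-1.7992e+02  6.0000e-02  7.5200e+00] [ 0.16  0.27  0.68  1.83 -0.19  1.1  -0.54]
rest [329.   95.1] 0.9 [ 0.459  -0.3002  0.    ]
rest [479.8 194.1] 0.73 [ 0.3752 -0.4937  0.    ]
rest [325.2 321.9] 0.56 [ 0.1858 -0.3318  0.    ]
rest_seat [325.3  87.3] 0.8 [ 0.4588 -0.2962  0.0776]
rest_seat [508.4 207.5] 0.58 [ 0.376  -0.493   0.0776]
rack [148.4  18.7] 0.68 [ 0.5395 -0.0736  0.    ]
free_slot [118.2  18.7] 0.93 [ 0.539  -0.0369  0.012 ]
other_panel [160.2  11.8] 0.72 [ 0.535  -0.1099  0.042 ]
rest base 6999 [ 484.1 -296.4] [103.  100.2] long 7.33 medz 0.0109
cheeks 1397 [ 512.5 -297.1] [19.1 62.9] long 97.88 medz 0.0645
other 1674 [ 495.3 -104.1] [61.2 94.8] long 132.91 medz 0.0725
```

View pics/w5.png

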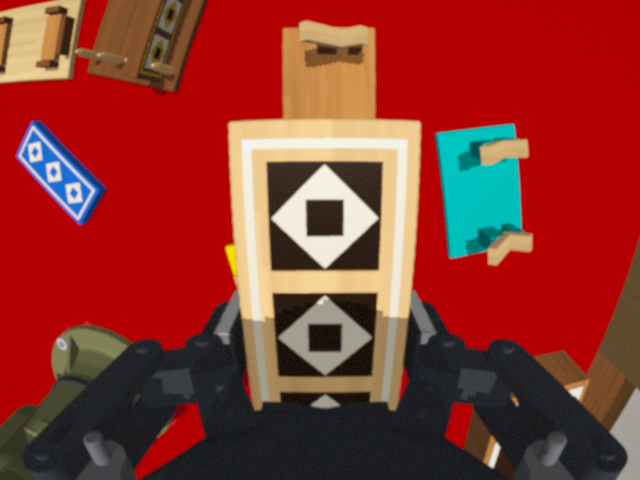

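Wrist view 5 shows the held panel at (325,260) with the rest beyond it, its far cheek at (335,38). The base and cheek fits both put the rest origin at (0.4605,-0.2993) with yaw 7.4°.

```bash
cat >> h.py <<'E'
Q=R.from_euler('z',RY,degrees=True).as_matrix()
SEAT=np.array([.4605,-.2993,0])+Q@[0,.00285,.0776]
def place(up,z=-.0125,a=45,x=.0008,rot=None):
    r=restR(a);return T(SEAT+[0,0,up]-r@[x,0,z],r)
E
python3 - <<'E'
from h import *
print(place(0)[:3,3]);plan(place(.09))
E
```

```text
[ 0.45820119 -0.28781156  0.06876117]
rows 5 t [0.0219 0.0061 0.024 ] w [0.157  0.0002 0.0003] 
 path [[0.373, -0.313, 0.255], [0.395, -0.312, 0.231], [0.417, -0.308, 0.206], [0.438, -0.3, 0.182], [0.458, -0.288, 0.159]]
```

```bash
python3 -m handwheel '[{"tx":0.0219,"ty":0.0061,"tz":0.024,"wx":0.157,"wy":0,"wz":0},{"tx":0.0219,"ty":0.0061,"tz":0.024,"wx":0.157,"wy":0,"wz":0},{"tx":0.0219,"ty":0.0061,"tz":0.024,"wx":0.157,"wy":0,"wz":0},{"tx":0.0219,"ty":0.0061,"tz":0.024,"wx":0.157,"wy":0,"wz":0},{"tx":0.0219,"ty":0.0061,"tz":0.024,"wx":0.157,"wy":0,"wz":0},{"tx":0,"ty":0,"tz":0,"wx":0,"wy":0,"wz":0},{"tx":0,"ty":0,"tz":0,"wx":0,"wy":0,"wz":0},{"tx":0,"ty":0,"tz":0,"wx":0,"wy":0,"wz":0}]'; python3 - <<'E'
from h import *
s=ctrl.observe();print(s['qpos'].round(2),s['tool_pos'],np.degrees(s['eef_rot']));plan(place(.006),n=4)
E
```

```text
t: 11.4
tool_pos: [0.4577, -0.2889, 0.162]
eef_rot: [-2.362, -0.003, 0.129]
ft_force: [0.1, 0.7, -1.0]
finger_gap: 0.0593
finger_force: 55.1
[ 0.58  0.85  0.43  1.41 -0.63  1.71 -0.28] [ 0.45773497 -0.28890242  0.16200788] [-135.33249134   -0.17166144    7.41461957]
rows 4 t [0.0001 0.0152 0.0157] w [ 0.0015 -0.0005  0.0006] 
 path [[0.458, -0.289, 0.14], [0.458, -0.288, 0.118], [0.458, -0.288, 0.097], [0.458, -0.288, 0.075]]
```

```bash
python3 -m handwheel '[{"tx":0,"ty":0.0152,"tz":0.0157,"wx":0,"wy":0,"wz":0},{"tx":0,"ty":0.0152,"tz":0.0157,"wx":0,"wy":0,"wz":0},{"tx":0,"ty":0.0152,"tz":0.0157,"wx":0,"wy":0,"wz":0},{"tx":0,"ty":0.0152,"tz":0.0157,"wx":0.004,"wy":0,"wz":0},{"tx":0,"ty":0,"tz":0,"wx":0,"wy":0,"wz":0},{"tx":0,"ty":0,"tz":0,"wx":0,"wy":0,"wz":0}]';  python3 - <<'E'
from h import *
s=ctrl.observe();print(s['tool_pos'],np.degrees(s['eef_rot']),s['ft_force']);plan(place(0),n=2)
E
```

```text
t: 12.15
tool_pos: [0.4572, -0.287, 0.0706]
eef_rot: [-2.352, 0.001, 0.129]
ft_force: [1.0, 0.3, -1.2]
finger_gap: 0.0589
finger_force: 56.6
[ 0.45718053 -0.28699574  0.07064998] [-1.34761077e+02  4.94102095e-02  7.39066562e+00] [ 0.96635573  0.29990267 -1.20271784]
rows 2 t [0.0005 0.001  0.0003] w [-0.0021  0.0002 -0.0004] 
 path [[0.458, -0.287, 0.07], [0.458, -0.288, 0.069]]
```

Close; step down gently, watching the force.

```bash
for i in 1 2; do python3 -m handwheel '[{"tx":0.0003,"ty":0.001,"tz":0.001,"wx":0,"wy":0,"wz":0},{"tx":0,"ty":0,"tz":0,"wx":0,"wy":0,"wz":0},{"tx":0,"ty":0,"tz":0,"wx":0,"wy":0,"wz":0}]' | grep -v rot; done
```

```text
t: 12.52
tool_pos: [0.4577, -0.2869, 0.0703]
ft_force: [0.4, 0.4, -1.4]
finger_gap: 0.0598
finger_force: 56.6
t: 12.9
tool_pos: [0.458, -0.287, 0.0695]
ft_force: [-1.7, -1.6, 5.9]
finger_gap: 0.0591
finger_force: 57.0
```

```bash
python3 -m handwheel '[{"tx":0.0,"ty":0.0008,"tz":0.0006,"wx":0,"wy":0,"wz":0},{"tx":0,"ty":0,"tz":0,"wx":0,"wy":0,"wz":0}]' | grep -v rot;  python3 -m handwheel '[{"tx":0,"ty":0,"tz":0,"wx":0,"wy":0,"wz":0},{"tx":0,"ty":0,"tz":0,"wx":0,"wy":0,"wz":0},{"tx":0,"ty":0,"tz":0,"wx":0,"wy":0,"wz":0},{"tx":0,"ty":0,"tz":0,"wx":0,"wy":0,"wz":0}]' 1; python3 - <<'E'
from look import *
p=wrist();cv2.imwrite('pics/w6.png',p['img'][...,::-1])
q=wcloud(p).reshape(-1,3);q=q[~np.isnan(q[:,0])]
l=(q-SEAT)@Q@R.from_euler('x',45,degrees=True).as_matrix()   # panel axes: z = normal
m=(abs(l[:,2])<.02)&(abs(l[:,0])<.1)&(abs(l[:,1])<.05)
g=l[m];t=g[(abs(g[:,2]-.009)<.006)];print(np.percentile(t,[0.5,50,99.5],axis=0).round(4))
E
```

```text
t: 13.15
tool_pos: [0.458, -0.2871, 0.0693]
ft_force: [-1.0, -2.4, 11.0]
finger_gap: 0.0591
finger_force: 57.6
t: 13.65
tool_pos: [0.458, -0.287, 0.0678]
eef_rot: [-2.352, 0.0, 0.129]
ft_force: [-0.2, -0.4, -0.2]
finger_gap: 0.0855
finger_force: 0.0
[[-0.0309 -0.0452  0.0039]
 [ 0.0323 -0.0002  0.01  ]
 [ 0.0744  0.0431  0.0146]]
```

View pics/w6.png

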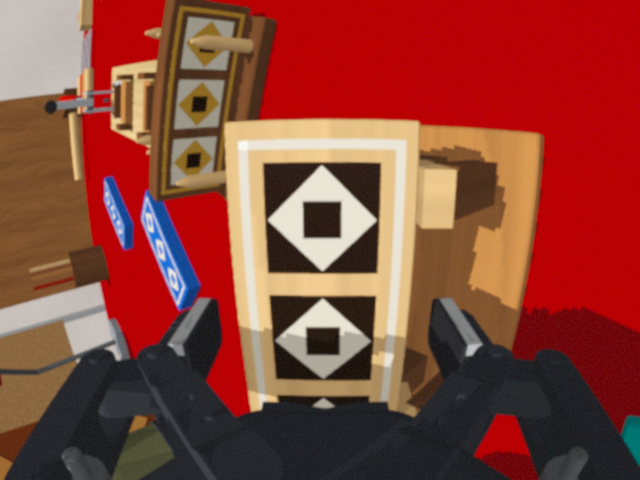

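The panel lies inlay up in the V: (322,260) in the picture, far end 74.4 mm from the seat, so it is centred within 1 mm. Next I'll back off and swing round to the upper edge.

```bash
cat >> h.py <<'E'
def edge(d,x=0,n=0): # TCP d along panel's up-edge direction from seat
    P=Q@R.from_euler('x',45,degrees=True).as_matrix()
    return T(SEAT+P@[x,d,n],restR(-45))
E
python3 -m handwheel '[{"tx":0,"ty":0,"tz":-0.02,"wx":0,"wy":0,"wz":0},{"tx":0,"ty":0,"tz":-0.04,"wx":0,"wy":0,"wz":0},{"tx":0,"ty":0,"tz":-0.05,"wx":0,"wy":0,"wz":0},{"tx":0,"ty":0,"tz":-0.05,"wx":0,"wy":0,"wz":0},{"tx":0,"ty":0,"tz":0,"wx":0,"wy":0,"wz":0}]' 0.6; python3 - <<'E'
from h import *
plan(edge(.13))
E
```

```text
t: 14.32
tool_pos: [0.472, -0.403, 0.1825]
eef_rot: [-2.358, -0.001, 0.127]
ft_force: [0.1, 0.2, 0.2]
finger_gap: 0.0512
finger_force: 0.0
rows 10 t [ 0.0002 -0.0219  0.0031] w [-1.569e-01 -1.000e-04 -2.000e-04] 
 path [[0.47, -0.385, 0.196], [0.468, -0.366, 0.206], [0.465, -0.345, 0.213], [0.463, -0.323, 0.217], [0.46, -0.302, 0.217], [0.457, -0.28, 0.214], [0.455, -0.259, 0.207], [0.452, -0.239, 0.198], [0.45, -0.221, 0.185], [0.448, -0.205, 0.17]]
```

```bash
python3 -m handwheel '[{"tx":0.0002,"ty":-0.0219,"tz":0.003,"wx":-0.157,"wy":0,"wz":0},{"tx":0.0002,"ty":-0.0219,"tz":0.003,"wx":-0.157,"wy":0,"wz":0},{"tx":0.0002,"ty":-0.0219,"tz":0.003,"wx":-0.157,"wy":0,"wz":0},{"tx":0.0002,"ty":-0.0219,"tz":0.003,"wx":-0.157,"wy":0,"wz":0},{"tx":0.0002,"ty":-0.0219,"tz":0.003,"wx":-0.157,"wy":0,"wz":0},{"tx":0.0002,"ty":-0.0219,"tz":0.003,"wx":-0.157,"wy":0,"wz":0},{"tx":0.0002,"ty":-0.0219,"tz":0.003,"wx":-0.157,"wy":0,"wz":0},{"tx":0.0002,"ty":-0.0219,"tz":0.003,"wx":-0.157,"wy":0,"wz":0},{"tx":0.0002,"ty":-0.0219,"tz":0.003,"wx":-0.157,"wy":0,"wz":0},{"tx":0.0002,"ty":-0.0219,"tz":0.003,"wx":-0.157,"wy":0,"wz":0},{"tx":0,"ty":0,"tz":0,"wx":0,"wy":0,"wz":0},{"tx":0,"ty":0,"tz":0,"wx":0,"wy":0,"wz":0}]' 0.5; python3 - <<'E'
from h import *
print(ctrl.observe()['qpos'].round(2));plan(edge(.13));plan(edge(.006))
p=wrist();cv2.imwrite('pics/w7.png',p['img'][...,::-1])
q=wcloud(p).reshape(-1,3);q=q[~np.isnan(q[:,0])]
l=(q-SEAT)@Q@R.from_euler('x',45,degrees=True).as_matrix()
m=(abs(l[:,2])<.016)&(abs(l[:,0])<.1)&(l[:,1]>.02)&(l[:,1]<.05)
g=l[m];print(m.sum(),np.percentile(g,[0.5,50,99.5],axis=0).round(4)) if m.sum() else print('none')
E
```

```text
t: 15.82
tool_pos: [0.4483, -0.2047, 0.1711]
eef_rot: [2.384, 0.006, 0.128]
ft_force: [-0.1, -0.8, 0.5]
finger_gap: 0.0427
finger_force: 0.0
[-0.85  0.77  1.21  2.24  0.04  0.33 -1.34]
rows 1 t [-0.0001 -0.0006  0.0016] w [-0.0278  0.0054  0.0031] 
 path [[0.448, -0.205, 0.17]]
rows 3 t [0.0001 0.0006 0.0418] w [-0.0093  0.0018  0.001 ] 
 path [[0.452, -0.234, 0.141], [0.456, -0.263, 0.111], [0.46, -0.292, 0.082]]
5723 [[-0.0734  0.0263 -0.0086]
 [ 0.0093  0.0305  0.0006]
 [ 0.0737  0.0323  0.0097]]
```

View pics/w7.png

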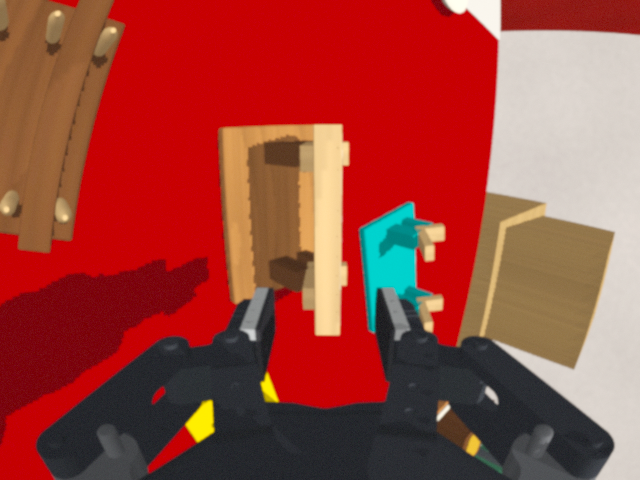

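The picture shows the panel's upper edge at (328,230), centred between the fingers at (262,310) and (392,310). I'll advance on it.

```bash
python3 -m handwheel '[{"tx":0,"ty":0,"tz":0.03,"wx":-0.013,"wy":0.003,"wz":0.001},{"tx":0,"ty":0,"tz":0.03,"wx":-0.013,"wy":0.002,"wz":0.001},{"tx":0,"ty":0,"tz":0,"wx":0,"wy":0,"wz":0}]'; python3 - <<'E'
from h import *
print(ctrl.observe()['qpos'].round(2));plan(edge(.006,n=.0005))
E
```

```text
t: 16.25
tool_pos: [0.4526, -0.2432, 0.137]
eef_rot: [2.361, -0.0, 0.121]
ft_force: [-0.2, -0.3, 0.6]
finger_gap: 0.0427
finger_force: 0.0
[-0.71  0.81  1.08  2.27  0.3   0.19 -1.61]
rows 2 t [ 0.0005 -0.0016  0.037 ] w [-0.0023  0.0029 -0.003 ] 
 path [[0.456, -0.268, 0.11], [0.46, -0.293, 0.082]]
```

```bash
python3 -m handwheel '[{"tx":0,"ty":-0.0006,"tz":0.015,"wx":0,"wy":0,"wz":0},{"tx":0,"ty":-0.0006,"tz":0.015,"wx":0,"wy":0,"wz":0},{"tx":0,"ty":0,"tz":0,"wx":0,"wy":0,"wz":0}]'; python3 - <<'E'
from h import *
print(ctrl.observe()['qpos'].round(3));plan(edge(.006,n=.0005))
E
```

```text
t: 16.62
tool_pos: [0.4552, -0.2612, 0.1167]
eef_rot: [2.359, 0.002, 0.122]
ft_force: [-0.2, -0.0, -0.0]
finger_gap: 0.0427
finger_force: 0.0
[-0.604  0.798  0.959  2.279  0.84   0.176 -2.157]
rows 1 t [ 0.0006 -0.0019  0.0468] w [-0.0023  0.0061 -0.0033] 
 path [[0.46, -0.293, 0.082]]
```

```bash
python3 -m handwheel '[{"tx":0,"ty":-0.0006,"tz":0.008,"wx":0,"wy":0.003,"wz":-0.001},{"tx":0,"ty":-0.0006,"tz":0.008,"wx":0,"wy":0.003,"wz":-0.001},{"tx":0,"ty":0,"tz":0,"wx":0,"wy":0,"wz":0}]'; python3 - <<'E'
from h import *
print(ctrl.observe()['qpos'].round(3));plan(edge(.01,n=.0005))
E
```

```text
t: 17.0
tool_pos: [0.4565, -0.271, 0.1043]
eef_rot: [2.357, 0.0, 0.129]
ft_force: [-0.6, -0.4, 0.8]
finger_gap: 0.0426
finger_force: 0.0
[-0.545  0.799  0.891  2.288  1.178  0.181 -2.494]
rows 1 t [ 0.0004 -0.0001  0.0271] w [-0.001   0.0007  0.    ] 
 path [[0.459, -0.29, 0.085]]
```

```bash
python3 -m handwheel '[{"tx":0,"ty":0,"tz":0.004,"wx":0,"wy":0,"wz":0},{"tx":0,"ty":0,"tz":0.004,"wx":0,"wy":0,"wz":0},{"tx":0,"ty":0,"tz":0,"wx":0,"wy":0,"wz":0},{"tx":0,"ty":0,"tz":0,"wx":0,"wy":0,"wz":0}]'; python3 - <<'E'
from h import *
print(ctrl.observe()['qpos'].round(3));plan(edge(.01,n=.0005))
E
```

```text
t: 17.5
tool_pos: [0.4576, -0.2761, 0.0981]
eef_rot: [2.357, 0.001, 0.13]
ft_force: [-0.0, -0.6, 0.0]
finger_gap: 0.0431
finger_force: 0.0
[-0.521  0.806  0.871  2.289  1.293  0.181 -2.609]
rows 1 t [-0.0001  0.0005  0.019 ] w [-0.0007 -0.      0.0009] 
 path [[0.459, -0.29, 0.085]]
```

```bash
python3 -m handwheel '[{"tx":0,"ty":0,"tz":0.0055,"wx":0,"wy":0,"wz":0},{"tx":0,"ty":0,"tz":0.0055,"wx":0,"wy":0,"wz":0},{"tx":0,"ty":0,"tz":0,"wx":0,"wy":0,"wz":0},{"tx":0,"ty":0,"tz":0,"wx":0,"wy":0,"wz":0}]'; python3 - <<'E'
from h import *
print(ctrl.observe()['qpos'].round(3));plan(edge(.01,n=.0005))
E
```

```text
t: 18.0
tool_pos: [0.4585, -0.2838, 0.09]
eef_rot: [2.357, 0.001, 0.13]
ft_force: [-0.0, 0.6, 0.0]
finger_gap: 0.0429
finger_force: 0.0
[-0.489  0.818  0.847  2.29   1.439  0.181 -2.753]
rows 1 t [0.     0.0007 0.0078] w [-0.0008  0.0002  0.0012] 
 path [[0.459, -0.29, 0.085]]
```

```bash
python3 -m handwheel '[{"tx":0,"ty":0.0007,"tz":0.001,"wx":0,"wy":0,"wz":0},{"tx":0,"ty":0,"tz":0,"wx":0,"wy":0,"wz":0},{"tx":0,"ty":0,"tz":0,"wx":0,"wy":0,"wz":0},{"tx":0,"ty":0,"tz":0,"wx":0,"wy":0,"wz":0},{"tx":0,"ty":0,"tz":0,"wx":0,"wy":0,"wz":0}]' 0 60; python3 - <<'E'
from h import *
print(ctrl.observe()['qpos'].round(3))
M=pose();print(np.linalg.inv(M)@np.r_[SEAT,1])
N=M.copy();N[:3,3]+=[0,0,.1];plan(N,n=5)
E
```

```text
t: 18.62
tool_pos: [0.4587, -0.285, 0.0898]
eef_rot: [2.357, 0.001, 0.13]
ft_force: [-1.0, 5.7, 5.7]
finger_gap: 0.0166
finger_force: 58.9
[-0.485  0.818  0.845  2.289  1.452  0.181 -2.764]
[-6.71938968e-05 -4.25605521e-04  1.68126932e-02  1.00000000e+00]
rows 5 t [-0.      0.0141 -0.0142] w [ 0.  0. -0.] 
 path [[0.459, -0.285, 0.11], [0.459, -0.285, 0.13], [0.459, -0.285, 0.15], [0.459, -0.285, 0.17], [0.459, -0.285, 0.19]]
```

```bash
python3 -m handwheel '[{"tx":0,"ty":0.004,"tz":-0.004,"wx":0,"wy":0,"wz":0},{"tx":0,"ty":0.007,"tz":-0.007,"wx":0,"wy":0,"wz":0},{"tx":0,"ty":0.01,"tz":-0.01,"wx":0,"wy":0,"wz":0},{"tx":0,"ty":0.01,"tz":-0.01,"wx":0,"wy":0,"wz":0},{"tx":0,"ty":0,"tz":0,"wx":0,"wy":0,"wz":0}]'; python3 - <<'E'
from h import *
print(ctrl.observe()['qpos'].round(3))
plan(T([.45,-.26,.26],restR(0)))
E
```

```text
t: 19.25
tool_pos: [0.4588, -0.2853, 0.1339]
eef_rot: [2.358, -0.001, 0.129]
ft_force: [-0.6, 0.8, -1.5]
finger_gap: 0.0168
finger_force: 58.9
[-0.444  0.662  0.74   2.258  1.198  0.349 -2.451]
rows 5 t [-0.0011  0.0069 -0.0255] w [ 1.567e-01 -2.000e-04 -1.000e-04] 
 path [[0.456, -0.272, 0.157], [0.454, -0.263, 0.182], [0.452, -0.258, 0.207], [0.451, -0.257, 0.234], [0.45, -0.26, 0.26]]
```

```bash
python3 -m handwheel '[{"tx":-0.0011,"ty":0.0069,"tz":-0.0255,"wx":0.1567,"wy":0,"wz":0},{"tx":-0.0011,"ty":0.0069,"tz":-0.0255,"wx":0.1567,"wy":0,"wz":0},{"tx":-0.0011,"ty":0.0069,"tz":-0.0255,"wx":0.1567,"wy":0,"wz":0},{"tx":-0.0011,"ty":0.0069,"tz":-0.0255,"wx":0.1567,"wy":0,"wz":0},{"tx":-0.0011,"ty":0.0069,"tz":-0.0255,"wx":0.1567,"wy":0,"wz":0},{"tx":0,"ty":0,"tz":0,"wx":0,"wy":0,"wz":0},{"tx":0,"ty":0,"tz":0,"wx":0,"wy":0,"wz":0}]'; python3 - <<'E'
from h import *
print(ctrl.observe()['qpos'].round(3))
# stand-off behind the rack to look at it, rack yaw ~ -10.9
plan(T([.40,-.03,.24],down(-10.9)))
E
```

```text
t: 20.12
tool_pos: [0.4497, -0.2644, 0.2322]
eef_rot: [3.006, 0.013, 0.112]
ft_force: [0.0, 0.7, -2.9]
finger_gap: 0.0168
finger_force: 59.3
[ 0.353  0.319  0.065  1.845  0.13   0.926 -1.119]
rows 5 t [-0.0104 -0.0467 -0.0053] w [ 0.0273 -0.0016  0.0606] 
 path [[0.434, -0.219, 0.231], [0.421, -0.172, 0.232], [0.411, -0.125, 0.233], [0.404, -0.078, 0.236], [0.4, -0.03, 0.24]]
```

```bash
python3 -m handwheel '[{"tx":-0.0104,"ty":-0.0467,"tz":-0.0053,"wx":0.0273,"wy":-0.0016,"wz":0.0606},{"tx":-0.0104,"ty":-0.0467,"tz":-0.0053,"wx":0.0273,"wy":-0.0016,"wz":0.0606},{"tx":-0.0104,"ty":-0.0467,"tz":-0.0053,"wx":0.0273,"wy":-0.0016,"wz":0.0606},{"tx":-0.0104,"ty":-0.0467,"tz":-0.0053,"wx":0.0273,"wy":-0.0016,"wz":0.0606},{"tx":-0.0104,"ty":-0.0467,"tz":-0.0053,"wx":0.0273,"wy":-0.0016,"wz":0.0606},{"tx":0,"ty":0,"tz":0,"wx":0,"wy":0,"wz":0},{"tx":0,"ty":0,"tz":0,"wx":0,"wy":0,"wz":0},{"tx":0,"ty":0,"tz":0,"wx":0,"wy":0,"wz":0}]'; python3 - <<'E'
from look import *
p,q=look('w8',dict(rack=0,free_slot=.012,other_panel=.042))
rect(q,(.54,-.072),.12,.009,.016,'rack base')
rect(q,(.536,-.11),.085,.062,.09,'other')
np.save('w8.npy',q)
f=q.reshape(-1,3);f=f[~np.isnan(f[:,0])]
m=(np.hypot(f[:,0]-.54,f[:,1]+.04)<.09)&(f[:,2]>.045)&(f[:,2]<.064)
A=np.array([[np.cos(np.radians(10.9)),-np.sin(np.radians(10.9))],[np.sin(np.radians(10.9)),np.cos(np.radians(10.9))]]) # world->rack axes
l=(f[m][:,:2]-[.54,-.075])@A.T
import collections
from scipy.cluster.hierarchy import fcluster,linkage
if len(l)>5:
    l=l[::max(1,len(l)//1500)];c=fcluster(linkage(l,'single'),.006,'distance')
    for k in set(c):
        if (c==k).sum()>5: print((c==k).sum(),l[c==k].mean(0).round(4),l[c==k].min(0).round(4),l[c==k].max(0).round(4))
E
```

```text
t: 21.12
tool_pos: [0.4001, -0.0306, 0.2409]
eef_rot: [-3.142, -0.001, -0.189]
ft_force: [0.1, -0.0, -3.2]
finger_gap: 0.0169
finger_force: 59.4
21.175 [ 0.4002 -0.0307  0.2411] [-1.7998e+02 -9.0000e-02 -1.0850e+01] [ 0.03  0.16 -0.01  2.04  0.    0.95 -1.75]
rack [ 28.4 151.8] 0.64 [0.543  0.3268 0.    ]
rack [344.4  60.6] 0.63 [ 0.5364 -0.0773  0.    ]
free_slot [305.9  61.7] 0.87 [ 0.5401 -0.0397  0.012 ]
other_panel [386.5  52.7] 0.74 [ 0.5307 -0.1123  0.042 ]
rack base 13208 [534.7 -45.9] [190.6 140.9] long 78.99 medz 0.0129
other 3081 [ 515.8 -110.3] [ 18.7 114.8] long 169.11 medz 0.0728
55 [0.0426 0.0168] [0.0403 0.012 ] [0.0452 0.0217]
58 [0.0428 0.0503] [0.0406 0.0462] [0.0459 0.0551]
558 [-0.0148 -0.0276] [-0.0691 -0.031 ] [ 0.0469 -0.0168]
99 [-0.0583  0.0163] [-0.0628  0.0119] [-0.0539  0.0206]
101 [-0.0581  0.0498] [-0.0624  0.0457] [-0.0536  0.0554]
```

View pics/w8.png

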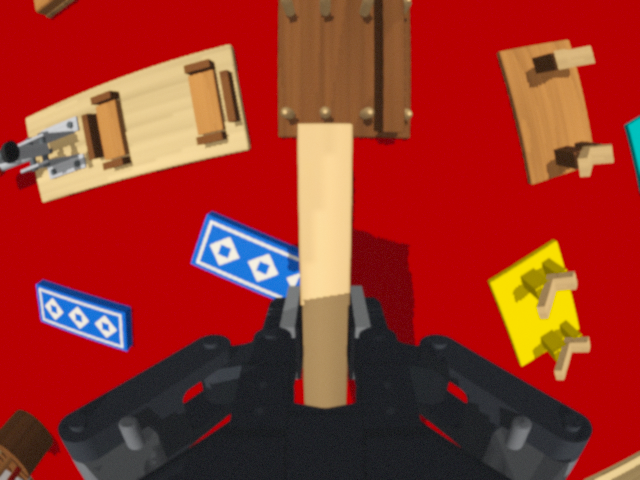

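The picture shows the panel standing in the jaws at (325,250), with the rack ahead. The empty slot's dowels are at (288,8), (327,8), (288,115) and (325,115). Now I'll check x against the base's near edge and plan.

```bash
cat >> h.py <<'E'
RK=-10.8
SLOT=np.array([.5402,-.0407,.012])
def slot(up,pz=.0168): # TCP with panel centre `up` above its seat
    return T(SEATR+[0,0,up+pz],down(RK))
SEATR=SLOT+[0,0,.030]
E
python3 - <<'E'
from h import *
f=np.load('w8.npy').reshape(-1,3);f=f[~np.isnan(f[:,0])]
A=R.from_euler('z',RK,degrees=True).as_matrix()
l=(f-SLOT)@A
m=(f[:,2]>.008)&(f[:,2]<.018)&(l[:,1]>-.09)&(l[:,1]<.025)&(abs(l[:,0])<.09);g=l[m]
for a in(-.08,-.05,0.005,.015):
    k=g[abs(g[:,1]-a)<.004];print(a,len(k),np.sort(k[:,0])[:3] if len(k) else '')
k=g[(g[:,0]>-.06)&(g[:,0]<-.03)];print('y range',np.percentile(k[:,1],[0,.5,99.5]) if len(k) else '')
m=(f[:,2]>.008)&(f[:,2]<.018)&(abs(l[:,0])<.07)&(l[:,1]>0)&(l[:,1]<.06);print('ymax',np.percentile(l[m][:,1],[99,99.8,100]),'expect .029')
plan(slot(.07))
E
```

```text
-0.08 48 [-0.07417943 -0.07411893 -0.07406839]
-0.05 1106 [-0.07477416 -0.0747574  -0.07472737]
0.005 984 [-0.06106178 -0.06103197 -0.06014501]
0.015 972 [-0.07472308 -0.07471726 -0.07470175]
y range [-0.06456811 -0.06402454  0.02481284]
ymax [0.02844329 0.02910579 0.05997691] expect .029
rows 4 t [ 0.0348 -0.0041  0.0282] w [-0.0003 -0.0005 -0.0003] 
 path [[0.435, -0.033, 0.213], [0.47, -0.036, 0.185], [0.505, -0.038, 0.157], [0.54, -0.041, 0.129]]
```

```bash
python3 -m handwheel '[{"tx":0.0348,"ty":-0.0041,"tz":0.0282,"wx":0,"wy":0,"wz":0},{"tx":0.0348,"ty":-0.0041,"tz":0.0282,"wx":0,"wy":0,"wz":0},{"tx":0.0348,"ty":-0.0041,"tz":0.0282,"wx":0,"wy":0,"wz":0},{"tx":0.0348,"ty":-0.0041,"tz":0.0282,"wx":0,"wy":0,"wz":0},{"tx":0,"ty":0,"tz":0,"wx":0,"wy":0,"wz":0},{"tx":0,"ty":0,"tz":0,"wx":0,"wy":0,"wz":0},{"tx":0,"ty":0,"tz":0,"wx":0,"wy":0,"wz":0}]'; python3 - <<'E'
from h import *
# panel in hand: its top edge face seen by wrist camera, in tool axes
M=pose();q=wcloud(wrist()).reshape(-1,3);q=q[~np.isnan(q[:,0])];g=(q-M[:3,3])@M[:3,:3]
m=(abs(g[:,1])<.02)&(g[:,2]>-.03)&(g[:,2]<.0)&(g[:,0]>.025)&(g[:,0]<.09)
print(m.sum(),np.percentile(g[m],[.5,50,99.5],axis=0).round(4))
far=g[m&(g[:,0]>.055)];near=g[m&(g[:,0]<.04)]
for w in(near,far):print('mid y',((np.percentile(w[:,1],1)+np.percentile(w[:,1],99))/2).round(4),'z',np.median(w[:,2]).round(4))
plan(slot(.004),n=6)
E
```

```text
t: 22.2
tool_pos: [0.5401, -0.0402, 0.1302]
eef_rot: [-3.14, -0.003, -0.189]
ft_force: [-0.2, -0.4, -1.4]
finger_gap: 0.017
finger_force: 59.3
7833 [[ 0.0253 -0.0081 -0.016 ]
 [ 0.0514  0.0007 -0.0144]
 [ 0.0748  0.0098 -0.0127]]
mid y 0.0008 z -0.0143
mid y 0.0009 z -0.0145
rows 6 t [-0.      0.0001  0.0112] w [-0.0003 -0.0006 -0.0001] 
 path [[0.54, -0.04, 0.119], [0.54, -0.04, 0.108], [0.54, -0.04, 0.097], [0.54, -0.041, 0.085], [0.54, -0.041, 0.074], [0.54, -0.041, 0.063]]
```

```bash
python3 -m handwheel '[{"tx":0,"ty":-0.0005,"tz":0.0112,"wx":0,"wy":0,"wz":0},{"tx":0,"ty":0,"tz":0.0112,"wx":0,"wy":0,"wz":0},{"tx":0,"ty":0,"tz":0.0112,"wx":0,"wy":0,"wz":0},{"tx":0,"ty":0,"tz":0.0112,"wx":0,"wy":0,"wz":0},{"tx":0,"ty":0,"tz":0.0112,"wx":0,"wy":0,"wz":0},{"tx":0,"ty":0,"tz":0.0095,"wx":0,"wy":0,"wz":0},{"tx":0,"ty":0,"tz":0,"wx":0,"wy":0,"wz":0},{"tx":0,"ty":0,"tz":0,"wx":0,"wy":0,"wz":0}]'; python3 -m handwheel '[{"tx":0,"ty":0,"tz":0.001,"wx":0,"wy":0,"wz":0},{"tx":0,"ty":0,"tz":0.001,"wx":0,"wy":0,"wz":0},{"tx":0,"ty":0,"tz":0,"wx":0,"wy":0,"wz":0}]'
```

```text
t: 23.25
tool_pos: [0.541, -0.0395, 0.0639]
eef_rot: [-3.14, -0.003, -0.189]
ft_force: [1.0, 0.3, -1.3]
finger_gap: 0.0168
finger_force: 59.4
t: 23.62
tool_pos: [0.5409, -0.0395, 0.0618]
eef_rot: [-3.14, -0.003, -0.189]
ft_force: [0.2, -0.3, -1.7]
finger_gap: 0.0166
finger_force: 59.4
```

```bash
python3 -m handwheel '[{"tx":-0.0003,"ty":0,"tz":0.001,"wx":0,"wy":0,"wz":0},{"tx":0,"ty":0,"tz":0.001,"wx":0,"wy":0,"wz":0},{"tx":0,"ty":0,"tz":0,"wx":0,"wy":0,"wz":0}]'|grep -E 'pos|ft_'; python3 -m handwheel '[{"tx":0,"ty":0,"tz":0.0007,"wx":0,"wy":0,"wz":0},{"tx":0,"ty":0,"tz":0.0005,"wx":0,"wy":0,"wz":0},{"tx":0,"ty":0,"tz":0,"wx":0,"wy":0,"wz":0}]'|grep -E 'pos|ft_'
```

```text
tool_pos: [0.5405, -0.0394, 0.0596]
ft_force: [0.0, -1.3, -2.0]
tool_pos: [0.5407, -0.0394, 0.0587]
ft_force: [-1.1, 0.6, 1.8]
```

```bash
python3 -m handwheel '[{"tx":0,"ty":0,"tz":0.0008,"wx":0,"wy":0,"wz":0},{"tx":0,"ty":0,"tz":0,"wx":0,"wy":0,"wz":0}]'|grep -E 'pos|ft_'; python3 -m handwheel '[{"tx":0,"ty":0,"tz":0,"wx":0,"wy":0,"wz":0},{"tx":0,"ty":0,"tz":0,"wx":0,"wy":0,"wz":0},{"tx":0,"ty":0,"tz":0,"wx":0,"wy":0,"wz":0},{"tx":0,"ty":0,"tz":-0.02,"wx":0,"wy":0,"wz":0},{"tx":0,"ty":0,"tz":-0.04,"wx":0,"wy":0,"wz":0},{"tx":-0.03,"ty":0,"tz":-0.05,"wx":0,"wy":0,"wz":0},{"tx":-0.05,"ty":0,"tz":-0.04,"wx":0,"wy":0,"wz":0},{"tx":-0.05,"ty":0,"tz":0,"wx":0,"wy":0,"wz":0},{"tx":0,"ty":0,"tz":0,"wx":0,"wy":0,"wz":0}]' 0.45; python3 - <<'E'
from look import *
p,q=look('w9',{});rect(q,(.5402,-.0407),.082,.062,.09,'panel top')
f=q.reshape(-1,3);f=f[~np.isnan(f[:,0])];l=(f-SLOT)@R.from_euler('z',RK,degrees=True).as_matrix()
m=(l[:,2]>.052)&(l[:,2]<.07)&(abs(l[:,1])<.025)&(abs(l[:,0])<.1);print(np.percentile(l[m],[.5,50,99.5],axis=0).round(4))
E
```

```text
tool_pos: [0.5409, -0.0394, 0.0586]
ft_force: [-1.2, 0.1, 8.8]
t: 25.75
tool_pos: [0.4101, -0.015, 0.2068]
eef_rot: [-3.14, -0.001, -0.188]
ft_force: [0.8, 0.3, -0.4]
finger_gap: 0.0383
finger_force: 0.0
25.8 [ 0.4126 -0.0152  0.2069] [-179.91   -0.18  -10.78] [-0.01  0.21 -0.02  2.07  0.    0.85 -1.79]
panel top 6191 [518.4 -73.3] [ 91.1 117.3] long 169.19 medz 0.0728
[[-0.0738 -0.0087  0.0576]
 [-0.0198  0.0007  0.0609]
 [ 0.0371  0.0093  0.0628]]
```

View pics/w9.png

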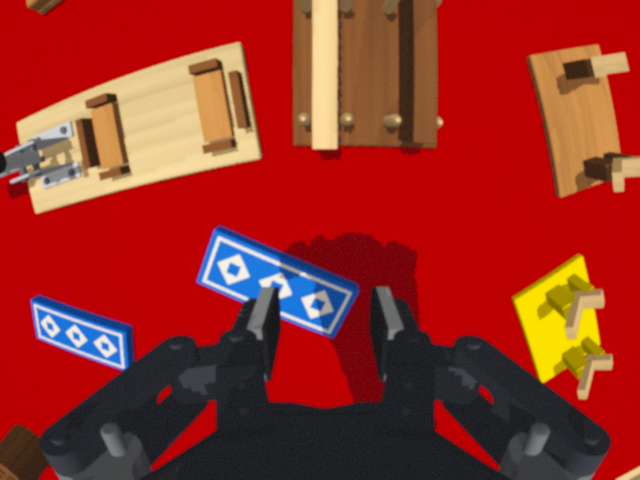

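The panel stands upright between the dowels at (325,75). Its top is about 60 mm above the base, its near end at -73.8 mm (ideal -75) and its y offset 0.3 mm. The clamp is still open at (40,160) and the gripper is clear, so I'll hand in.

```bash
python3 -c "
from bench import order
print(order.hand_in())"
```

```text
the job is handed in; nothing more can be done
None
```

I opened the clamp and left it open, laid the panel in the tilting rest and let go, then took it by its upper edge and stood it in the empty rack slot, about 1 mm off centre at the last check; the job is handed in at about 26 s, with no verdict returned.

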